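Slide the cover onto the tube box until its tongue clicks

ROBOT

A 7-joint arm with a two-finger parallel gripper is mounted at the origin on a cart in front of the work surface, level with it; the furniture and walls round the work are solid. World frame = base frame: x ahead of the robot, y to its left, z up, the work surface at z = 0. Lengths are in mm, angles in rad, forces in N, time in s.
With the tool pointing down it reaches from about 400 to 850 mm from the base axis. Payload 4.5 kg.
Tool frame: the origin (TCP) lies at the very end of the fingers, on their centre line; the grasp point (between the pads) lies env.grip_depth behind it (env.grip_depth is the distance from the TCP to the grasp point, in mm); z points along the fingers, y is the line along which they close (so a half turn about z gives the same grasp; the last joint's range is limited). The gripper opens to 85 mm and grips with 20 to 120 N. Pads are 22 mm wide; open, the fingers measure 114 mm over their backs; the gripper's body (76 mm by 85 mm) begins 54 mm behind the grasp point. The pads swing forward as they close: fully open they stand 13 mm farther back than shut.
Start: joints at [1.138, 0.689, -0.195, 1.565, 0.157, 0.902, -0.215], TCP at [281.302, -558.146, 191.717] pointing down, gripper open.
Joint ranges: [-3.01, 3.01], [-0.46, 2.08], [-1.47, 1.51], [0.13, 2.56], [-1, 4.14], [0.04, 2.09], [-2.66, 2.66]. Speed limits (rad/s): [2.57, 2.57, 3.14, 3.14, 3.14, 3.14, 3.14].

INTERFACE

Orientations are given as a rotation vector (axis times angle).
In Python, from bench import env gives the robot as it stands.
- The arm moves only by the tool send_rows, never from a script. Its argument "increments" is a list of rows, each a list of 3 entries, a list of its own where there are three numbers: the shift along the tool's x, y, z in mm, then the turn, a rotation vector about the tool's x, y, z in degrees, then the closure, from 0 (fully open) to 1 (shut). In form: [[[dx, dy, dz], [rx, ry, rz], jaw], ...]. A call has 1 to 12 rows; each row shifts and turns the commanded pose from where the row before left it, along the tool's axes as they then stand; what a row does not reach is not made up. A row lasts 1/10 s, in which the tool goes at most 50 mm and 8.59 degrees, less where a joint would pass 70% of its speed; a pose out of reach is approached as far as the arm can. A call with a gripper value outside its range is refused whole. The fingers move at their own pace and stop on an object; "squeeze" is the grip in N (left out, the last holds). Time passes only in rows, so rows that do not move let the fingers close. It gives the time, the measured TCP pose, the force, the opening and the grip force at its end, in the units of the state.
- env.observe(): the state, without advancing time (a new reading comes with each control period).
- env.read_camera(name): name is "scene" or "top" or "wrist"; returns a dict with "img" (480x640x3 uint8, blue, green, red), "z_map" (480x640 float32, mm along the optical axis (not along the pixel's ray), 0 where there is no reading), "fx", "fy", "cx", "cy" (pixels), "R" (3x3) and "t" (3): a world point X has camera coordinates R X + t. Camera axes: x right, y down, z forward; pixel columns grow to the right and rows downward; lengths in mm; the calibration is good to about 2 mm. A picture is of the moment at which its call begins.
- env.job_done(): hands the job in; it is judged then, once.
The state is a dict: "time_s": time; "joints": joint angles; "joint_velocities": joint speeds; "tau": joint torques, N m; "tool_pos": TCP position; "tcp_rot": TCP orientation; "contact_force": force on the tool from outside, world axes, zero at the start; "ft_torque": the same for the moment, N m; "opening": opening from 0.0 (shut) to 1.0 (fully open); "gripper_force": force on a finger pad.
Only numpy, scipy, OpenCV 4.12 (cv2) and the standard library are available. Lean on these libraries where they do the work, as an engineer would, in place of code of your own. Each camera call takes 0.05 s, during which the arm holds its last target. There are 200 camera calls.

TASK

Close the white tube box: pick up the blue slide-on cover by its rib, feed it tongue first into the box's rails and slide it along gently until its orange spring tongue snaps up behind the steel catch, then let go. The catch is not clamped in the same place on every box, so feel for the click and do not force or ram the cover. Leave the jar, the standing tube and the carton where they are.

Things in the scene. Friction and masses are not known exactly. Their poses are not given: they have to be found in the camera images.
- tube_box: White open-topped box fixed to the bench, 177 x 92 mm, tubes inside. Origin on the underside, midway between the rails' ends; +x is the way the cover slides in. Two rails (slots for the cover's edges) run along x from -50 to 50 mm: floor z = 40 mm, 5 mm high, side faces |y| = 39.5 mm, lip above from |y| = 33.5 mm out, top z = 49 mm. Over 18 N between cover and box breaks it.
- rail_mouth (a point): Point on the box at x = -50, y = 0, z = 40 mm, where the rails' lips begin; their raised lead-ins reach back to x = -57 mm, 53 mm high. Nearer (x = -75 to -57 mm) the rail floor runs on as an open porch, on which the cover's leading edge can be laid from above, the tongue passing between the lips; its side guides (top z = 47 mm) flare from |y| = 39.5 to about 47 mm.
- catch_place (a point): Point on the box at x = 65, y = 0, z = 40 mm: mean place of the near face of the dark steel catch, a portal 22 mm deep in x, 80 mm wide, top z = 52 mm. It is clamped up to 11 mm nearer or farther; this point does NOT show how far. Its legs (|y| > 13.5 mm) stop the cover's prongs rigidly; the tongue ducks under its beam (underside z = 45 mm).
- cover: Blue plastic slide cover, loose, flat on the bench, right side up, about 90 g. Origin: centre of the plate's underside; plate 100 (x) x 76 (y) x 4 mm; +x is the leading end. Touching the catch's legs its origin is at x = 4 to 26 mm in the box's frame (as the catch is clamped), z = 40 mm; the tongue clicks about 2 mm before that. A push of 3 to 10 N is enough.
- rib_top (a point): Middle of the top of the cover's grip rib, at x = -10, y = 0, z = 26 mm of the cover. The rib is 12 mm thick in the cover's x (grip it with fingers closing along x), 44 mm long in y and rises 22 mm above the plate.
- tongue_tip (a point): Tip of the orange spring tongue, at x = 86, y = 0, z = 2 mm of the cover, in line with the rib and between two prongs of the plate. The tongue is 20 mm wide, 3 mm thick; its tooth rises from the tip to z = 8.5 mm at x = 76 mm, upright back face at x = 74 mm.
- tongue (a joint): Bend of the tongue in rad: 0 relaxed, positive pressed down (about 0.04 to 0.1 under the catch's beam; it starts to bend about 30 mm before the stop); springs back to 0 as it clicks up behind the beam. About 1.1 N m per rad about a hinge at x = 35 mm of the cover.
- yellow_lid_jar: Bystander: small white plastic jar with a yellow screw lid, 68 mm across, 74 mm high, loose; origin at the centre of its underside.
- orange_cap_tube: Bystander: standing tube with orange cap, 35 mm across, 115 mm high, loose, easily knocked over; origin at the centre of its underside.
- blue_tip_carton: Bystander: small carton, blue above and beige below, 68 x 110 x 70 mm, loose; origin at the centre of its underside.
- centrifuge: Obstacle: grey-white benchtop centrifuge, fixed, to the right of the box. It fills about x = 0.47 to 0.89, y = -0.34 to -0.03 m of the bench, 170 mm high, with its lid standing open at the back (x > 0.80 m) up to 430 mm; keep the arm clear of it when crossing from the right. Origin on its underside.
Not all that is in view belongs to the job. Several things look just like the cover: the one meant starts nearest to the robot's base.

How it is judged (in metres and radians):
On the way:
1. the cover's leading end is in the rails, level and in line with them, and not yet at the catch (x of cover in the frame of tube_box between -0.09 and -0.028 m and y of cover in the frame of tube_box between -0.004 and 0.004 m and z of cover in the frame of tube_box between 0.036 and 0.045 m and angle between the x axis of cover and the x axis of tube_box, either way round below 0.1 rad), for 0.1 s.
At the end, for the whole second after the job is handed in: The cover lies in the rails (within 3 mm sideways, its plate on the rail floor), slid in so far that its origin is 1 to 29 mm past the box's origin, with the tongue relaxed (under 0.02 rad), which is possible there only when it has clicked behind the catch; at rest and released (x of cover in the frame of tube_box between 0.001 and 0.029 m and y of cover in the frame of tube_box between -0.003 and 0.003 m and z of cover in the frame of tube_box between 0.038 and 0.043 m and angle between the z axis of cover and the z axis of tube_box, either way round below 0.05 rad and value of joint tongue below 0.02 rad and linear speed of cover below 0.01 m/s); the robot touches nothing.
It fails at once if the cover is forced against the box (more than 18 N between them) (contact force between cover and tube_box above 18 N).
It fails at once if a bystander (jar, standing tube, carton) is moved by more than 20 mm (distance of any of yellow_lid_jar, orange_cap_tube, blue_tip_carton from where it was at the start of the episode above 0.02 m).
It also fails if it takes over 72 s, if anything falls off the work surface, if the arm or the gripper's body presses on something with over 40 N, if the wrist force passes 120 N, or if a joint passes its speed limit or range.

## Working session

There is one attempt and no reset: what is moved stays moved. The work goes in short steps, Python scripts to look and compute and a tool call to move; the robot and the scene stay as the last step left them, time stands still between calls to the robot, and variables do not carry over. Pictures are saved under pics/ and viewed, at most 10 in all, crops included, and the job is handed in when it is done.

Besides the shell and the picture viewer there is one more tool, called after "Call:" by a JSON object that holds its "fn" and its "kwargs". send_rows: Moves the arm, as the interface text tells. Its arguments: {"type":"object","properties":{"increments":{"type":"array","items":{"type":"array"}},"squeeze":{"type":"number"}},"required":["increments"]}

```bash
mkdir -p pics; ls; cat > h.py <<'E'
import numpy as np, cv2
from bench import env
from scipy.spatial.transform import Rotation as Ro
def cam(n):
    return env.read_camera(n)
def pts(c):
    z=c["z_map"].astype(float); v,u=np.indices(z.shape)
    P=np.stack([(u-c["cx"])/c["fx"]*z,(v-c["cy"])/c["fy"]*z,z],-1)
    W=(P-np.array(c["t"]))@np.array(c["R"]); W[z==0]=np.nan
    return W
def ray(c,u,v,h):
    R=np.array(c["R"]);o=-R.T@np.array(c["t"]); d=R.T@np.array([(u-c["cx"])/c["fx"],(v-c["cy"])/c["fy"],1])
    return o+d*(h-o[2])/d[2]
def proj(c,X):
    p=np.array(c["R"])@np.array(X)+c["t"]; return c["fx"]*p[0]/p[2]+c["cx"],c["fy"]*p[1]/p[2]+c["cy"]
E
python3 - <<'E'
from h import *
for n in("scene","top"):
    c=cam(n); cv2.imwrite(f"pics/{n}0.png",c["img"]); print(n,-np.array(c["R"]).T@np.array(c["t"]),c["fx"])
print(env.observe(),env.grip_depth)
E
```

```text
pics
scene [-157.63021268  807.42497753  740.00320129] 456.3721457650907
top [ 465.16008719   83.20850402 1215.09515141] 456.8197030140369
{'time_s': 0.1, 'joints': array([ 1.13776297,  0.68991533, -0.19452308,  1.56625364,  0.15732826,
        0.90249524, -0.2150884 ]), 'joint_velocities': array([ 0.00029633, -0.00156702,  0.00181188, -0.00313805, -0.00170471,
       -0.00025768,  0.00084012]), 'tau': array([-3.37932623e-03, -5.40594828e+01, -1.27107248e+00, -1.58983916e+01,
        9.49833251e-03,  4.43209021e-03, -6.32998976e-06]), 'tool_pos': array([ 280.94341633, -557.56446325,  190.95125474]), 'tcp_rot': array([-3.05480815e+00, -7.26458008e-01,  8.22213126e-04]), 'contact_force': array([ 0.22502969, -0.45019675, -0.15826984]), 'ft_torque': array([ 0.04192164, -0.03692364, -0.03379773]), 'gripper_force': 0.0, 'opening': 0.9970892591778063} 18.700000000000003
```

View pics/top0.png

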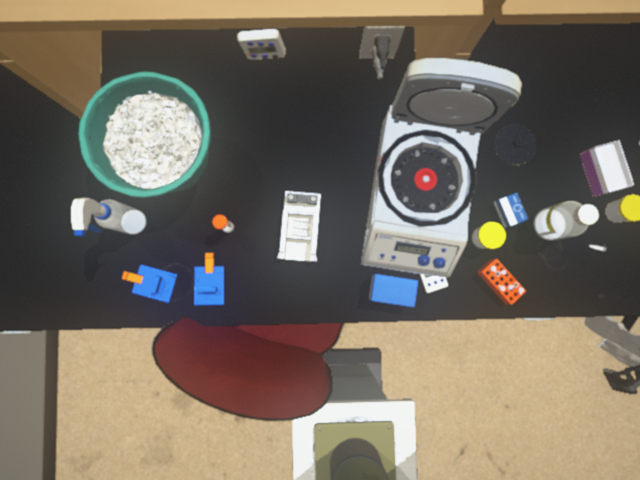

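View pics/scene0.png

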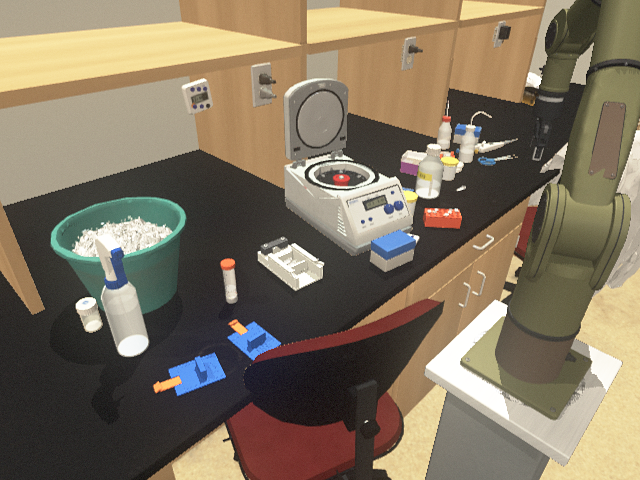

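The top view shows the nearest blue cover at about (208,285) with its tongue up at (209,258). The box is at about (299,227) with the catch at (301,197), the orange-cap tube at (222,224) and the carton at (394,290). Up in the image is world +x.

```bash
python3 - <<'E'
from h import *
c=cam("top"); W=pts(c); hsv=cv2.cvtColor(c["img"],cv2.COLOR_BGR2HSV)
print("Rt",np.round(c["R"],3))
def roi(m,x0,x1,y0,y1):
    k=np.zeros_like(m);k[y0:y1,x0:x1]=m[y0:y1,x0:x1];return k
blue=cv2.inRange(hsv,(95,120,60),(125,255,255)); org=cv2.inRange(hsv,(8,150,120),(22,255,255))
for nm,m,h in(("cov",roi(blue,188,235,255,312),4),("ton",roi(org,195,225,245,275),5),("cov2",roi(blue,125,180,255,312),4),("ton2",roi(org,110,150,260,290),4)):
    v,u=np.nonzero(m); P=np.array([ray(c,a,b,h) for a,b in zip(u,v)])
    r=cv2.minAreaRect(P[:,:2].astype(np.float32)); print(nm,len(u),P.mean(0).round(1),r, 'depth z',np.nanmedian(W[v,u],0).round(1))
    if nm=="cov":
        hi=W[v,u]; hi=hi[hi[:,2]>18]; print("rib",len(hi),hi.mean(0) if len(hi) else 0)
wh=((W[...,2]>25)&(W[...,2]<75)).astype(np.uint8)*255
k=roi(wh,270,335,180,275); v,u=np.nonzero(k); P=W[v,u]
print("box",cv2.minAreaRect(P[:,:2].astype(np.float32)),len(u),np.percentile(P[:,2],[5,25,50,75,95]))
k=roi(cv2.inRange(c["img"],(150,150,150),(255,255,255)),270,335,180,275);v,u=np.nonzero(k);P=np.array([ray(c,a,b,47) for a,b in zip(u,v)])
print("boxcol",cv2.minAreaRect(P[:,:2].astype(np.float32)))
for nm,(u,v) in dict(tube=(220,221),carton=(394,283),jar=(492,233)).items(): print(nm,W[v,u].round(1))
img=cv2.resize(c["img"][175:320,180:340],None,fx=4,fy=4,interpolation=cv2.INTER_CUBIC); cv2.imwrite("pics/crop.png",img)
E
```

```text
Rt [[-0.025 -1.     0.015]
 [-0.997  0.024 -0.08 ]
 [ 0.079 -0.017 -0.997]]
cov 1189 [459.2 371.2   4. ] ((462.8908386230469, 371.7872619628906), (81.25682830810547, 105.23094940185547), 89.56620025634766) depth z [458.6 370.2   4.3]
rib 88 [453.06894644 369.50284264  26.70355347]
ton 160 [525.2 370.1   5. ] ((525.0022583007812, 369.9648132324219), (21.069059371948242, 50.38142776489258), 89.67577362060547) depth z [526.1 370.3   3.9]
cov2 1180 [470.9 511.5   4. ] ((471.7426452636719, 514.2756958007812), (106.1233139038086, 81.35629272460938), 73.37577819824219) depth z [469.2 507.1   4.3]
ton2 155 [490. 575.   4.] ((489.64404296875, 573.9807739257812), (49.351036071777344, 22.485687255859375), 72.71159362792969) depth z [489.4 574.9   3.7]
box ((612.8341064453125, 127.96599578857422), (97.7896957397461, 177.90892028808594), 84.75704956054688) 1300 [28.20691182 31.6651863  46.79027267 50.98923572 54.73612859]
boxcol ((609.32861328125, 128.49594116210938), (100.18817138671875, 177.5944061279297), 84.0943832397461)
tube [616.5 316.4 117.2]
carton [ 456.6 -106.6   69.8]
jar [ 576.  -358.2   75. ]
```

View pics/crop.png

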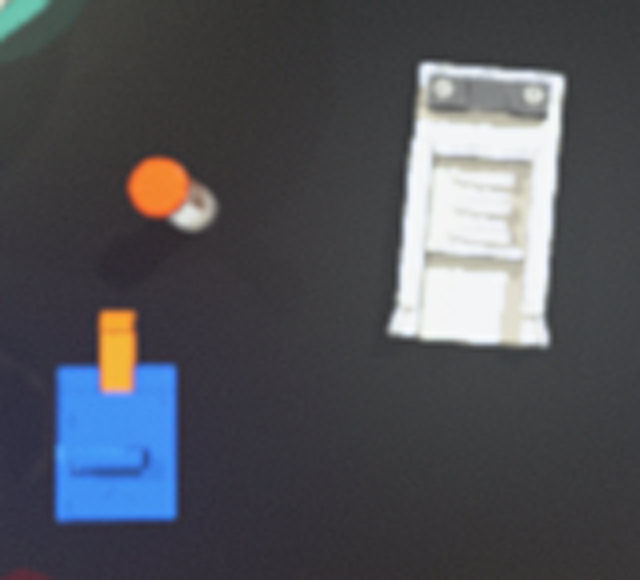

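The crop shows the cover square to world axes, with its rib at crop (108,460). The box is turned about -5.5° and its catch is at the far end. I start by raising the tool, turning it so the jaws close along world x, and crossing over.

Call:
{"fn": "send_rows", "kwargs": {"increments": [[[0, 0, -10], [0, 0, -7.9], 0], [[0, 0, -10], [0, 0, -7.9], 0], [[0, 0, -10], [0, 0, -7.9], 0], [[0, 0, -10], [0, 0, -7.9], 0], [[0, 0, -10], [0, 0, -7.9], 0], [[0, 0, -10], [0, 0, -7.9], 0], [[0, 0, -10], [0, 0, -7.9], 0], [[0, 0, -10], [0, 0, -7.9], 0]]}}

```text
time_s: 0.95
tool_pos: [281.0, -557.9, 271.7]
tcp_rot: [-2.216, -2.226, -0.0]
contact_force: [-0.2, -0.8, 0.3]
opening: 1.002
gripper_force: 0.0
```

Call:
{"fn": "send_rows", "kwargs": {"increments": [[[30, 10, 0], [0, 0, 0], 0], [[30, 10, 0], [0, 0, 0], 0], [[30, 10, 0], [0, 0, 0], 0], [[30, 10, 0], [0, 0, 0], 0], [[30, 10, 0], [0, 0, 0], 0], [[30, 10, 0], [0, 0, 0], 0], [[30, 10, 0], [0, 0, 0], 0], [[30, 10, 0], [0, 0, 0], 0], [[30, 10, 0], [0, 0, 0], 0], [[30, 10, 0], [0, 0, 0], 0], [[30, 10, 0], [0, 0, 0], 0], [[30, 10, 0], [0, 0, 0], 0]]}}

```text
time_s: 2.15
tool_pos: [401.6, -197.1, 271.6]
tcp_rot: [-2.223, -2.22, 0.0]
contact_force: [-0.0, 0.9, 0.2]
opening: 1.0
gripper_force: 0.0
```

Call:
{"fn": "send_rows", "kwargs": {"increments": [[[30, 3, 0], [0, 0, 0], 0], [[30, 3, 0], [0, 0, 0], 0], [[30, 3, 0], [0, 0, 0], 0], [[30, 3, 0], [0, 0, 0], 0], [[30, 3, 0], [0, 0, 0], 0], [[30, 3, 0], [0, 0, 0], 0], [[30, 3, 0], [0, 0, 0], 0], [[30, 3, 0], [0, 0, 0], 0], [[30, 3, 0], [0, 0, 0], 0], [[30, 3, 0], [0, 0, 0], 0], [[30, 3, 0], [0, 0, 0], 0], [[30, 3, 0], [0, 0, 0], 0]]}}

```text
time_s: 3.35
tool_pos: [437.8, 162.7, 271.5]
tcp_rot: [2.223, 2.22, -0.001]
contact_force: [0.0, 0.7, 0.7]
opening: 0.999
gripper_force: 0.0
```

Call:
{"fn": "send_rows", "kwargs": {"increments": [[[23, 2, 0], [0, 0, 0], 0], [[23, 2, 0], [0, 0, 0], 0], [[23, 2, 0], [0, 0, 0], 0], [[23, 2, 0], [0, 0, 0], 0], [[23, 2, 0], [0, 0, 0], 0], [[23, 2, 0], [0, 0, 0], 0], [[23, 2, 0], [0, 0, 0], 0], [[23, 2, 0], [0, 0, 0], 0], [[23, 0, 0], [0, 0, 0], 0], [[0, 0, 0], [0, 0, 0], 0]]}}

```text
time_s: 4.35
tool_pos: [452.7, 372.5, 271.4]
tcp_rot: [-2.216, -2.223, -0.002]
contact_force: [0.0, 0.4, -0.4]
opening: 1.0
gripper_force: 0.0
```

```bash
python3 - <<'E'
from h import *
o=env.observe(); print(o["joints"].round(2),o["tool_pos"],o["tcp_rot"])
c=cam("wrist"); cv2.imwrite("pics/w1.png",c["img"]); W=pts(c); hsv=cv2.cvtColor(c["img"],cv2.COLOR_BGR2HSV)
blue=cv2.inRange(hsv,(95,120,60),(125,255,255)); org=cv2.inRange(hsv,(8,150,120),(22,255,255))
n,l,s,_=cv2.connectedComponentsWithStats(blue)
print(s[1:][s[1:,4]>500])
v,u=np.nonzero(blue); P=W[v,u]; ok=np.isfinite(P).all(1)&(abs(P[:,1]-370)<60)&(abs(P[:,0]-450)<80); P=P[ok]
for a,b in((-3,10),(20,35)):
    q=P[(P[:,2]>a)&(P[:,2]<b)]; print(a,len(q),q.mean(0),cv2.minAreaRect(q[:,:2].astype(np.float32)))
v,u=np.nonzero(org); P=W[v,u]; P=P[np.isfinite(P).all(1)]; P=P[(abs(P[:,1]-370)<40)&(P[:,2]<20)]; print("ton",P.mean(0),cv2.minAreaRect(P[:,:2].astype(np.float32)))
E
```

```text
[-0.42  0.6  -0.59  1.57  0.36  1.09 -1.1 ] [452.69756018 372.46570981 271.40971537] [-2.21569250e+00 -2.22300774e+00 -1.85529682e-03]
[[ 293   11   91  114 6250]
 [ 288  163   83   63 4736]]
-3 4342 [461.07465616 372.06991465   4.00592972] ((463.0164794921875, 370.1129150390625), (78.27999114990234, 101.14868927001953), 89.05315399169922)
20 367 [451.99078797 371.46215111  26.04586089] ((452.03448486328125, 370.48370361328125), (10.853816032409668, 44.35356140136719), 0.01355387456715107)
ton [535.82472259 371.76483786   2.88653256] ((524.0146484375, 369.3753967285156), (20.96807861328125, 51.40477752685547), 88.5809326171875)
```

View pics/w1.png

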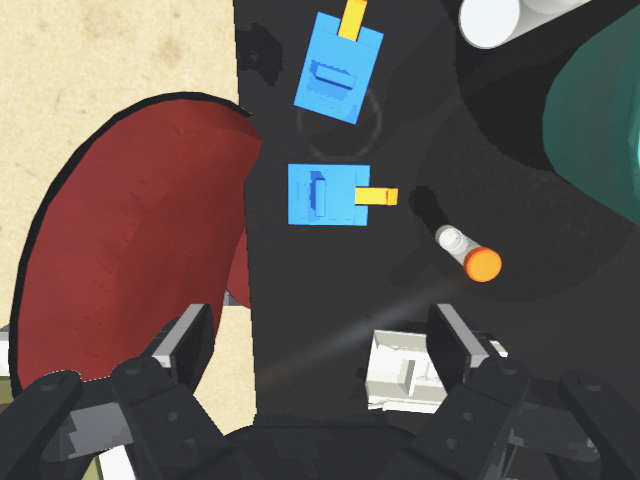

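The wrist view shows the cover at about (328,195) with its rib at (318,197), and the tube clear to the right. The rib centre comes out at (452, 370.5), so I descend.

Call:
{"fn": "send_rows", "kwargs": {"increments": [[[-2, 0, 20], [0, 0, 0], 0], [[0, 0, 20], [0, 0, 0], 0], [[0, 0, 20], [0, 0, 0], 0], [[0, 0, 20], [0, 0, 0], 0], [[0, 0, 20], [0, 0, 0], 0], [[0, 0, 20], [0, 0, 0], 0], [[0, 0, 20], [0, 0, 0], 0], [[0, 0, 20], [0, 0, 0], 0], [[0, 0, 20], [0, 0, 0], 0], [[0, 0, 20], [0, 0, 0], 0], [[0, 0, 20], [0, 0, 0], 0], [[0, 0, 20], [0, 0, 0], 0]]}}

```text
time_s: 5.6
tool_pos: [454.7, 365.0, 30.9]
tcp_rot: [2.223, 2.218, -0.001]
contact_force: [0.2, -0.3, -0.4]
opening: 0.999
gripper_force: 0.0
```

Call:
{"fn": "send_rows", "kwargs": {"increments": [[[0, 0, 8], [0, 0, 0], 0], [[0, 0, 8], [0, 0, 0], 0], [[0, 0, 4], [0, 0, 0], 0], [[0, 0, 4], [0, 0, 0], 0], [[0, 0, 0], [0, 0, 0], 0.4], [[0, 0, 0], [0, 0, 0], 0.6], [[0, 0, 0], [0, 0, 0], 0.8], [[0, 0, 0], [0, 0, 0], 1], [[0, 0, 0], [0, 0, 0], 1], [[0, 0, 0], [0, 0, 0], 1], [[0, 0, 0], [0, 0, 0], 1], [[0, 0, 0], [0, 0, 0], 1]], "squeeze": 40}}

```text
time_s: 6.8
tool_pos: [454.2, 366.7, 7.6]
tcp_rot: [2.222, 2.22, -0.0]
contact_force: [-0.6, -0.0, 0.5]
opening: 0.004
gripper_force: 0.0
```

```bash
python3 - <<'E'
from h import *
o=env.observe(); print(o["tool_pos"],o["opening"],o["gripper_force"],o["contact_force"])
c=cam("wrist"); t=cam("top"); s=cam("scene")
a=cv2.resize(s["img"][280:420,140:320],(400,311)); b=cv2.resize(t["img"][240:320,140:260],(400,267)); w=cv2.resize(c["img"],(400,300))
im=np.zeros((578,800,3),np.uint8); im[:300,:400]=w; im[:267,400:]=b; im[267:578,400:]=a; cv2.imwrite("pics/m1.png",im)
E
```

```text
[454.15422004 366.69571836   7.64838296] 0.0036463613412715443 0.0 [-0.62044073 -0.02658119  0.52765214]
```

View pics/m1.png

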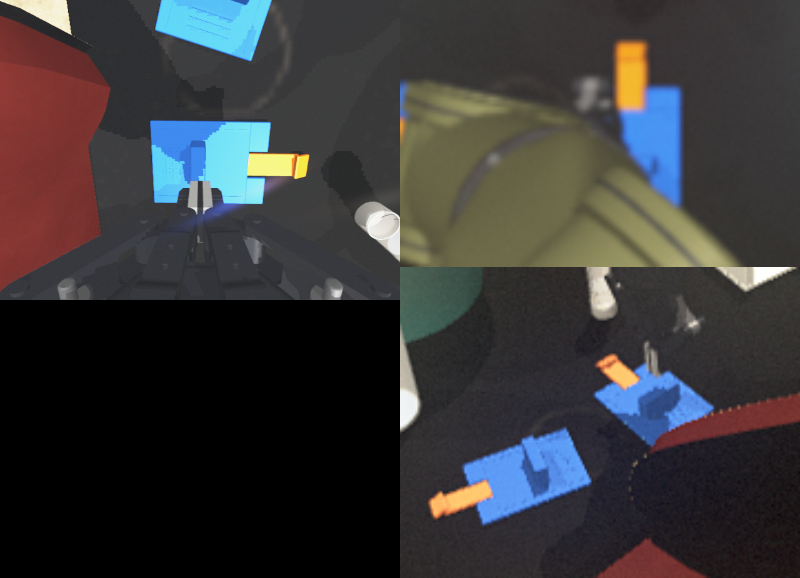

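The fingers closed on empty space on the -y side of the rib: wrist panel (200,185), with the rib at (198,155). I re-measure the cover to see whether it moved.

```bash
python3 - <<'E'
from h import *
for n in("wrist","top","scene"):
    c=cam(n); W=pts(c); hsv=cv2.cvtColor(c["img"],cv2.COLOR_BGR2HSV)
    blue=cv2.inRange(hsv,(90,110,50),(125,255,255)); org=cv2.inRange(hsv,(8,130,120),(28,255,255))
    v,u=np.nonzero(blue); P=W[v,u]; ok=np.isfinite(P).all(1)&(abs(P[:,1]-370)<75)&(abs(P[:,0]-450)<80); P=P[ok]
    for a,b in((-3,10),(20,35)):
        q=P[(P[:,2]>a)&(P[:,2]<b)]
        if len(q)>5: print(n,a,len(q),q.mean(0).round(1),q.min(0).round(1),q.max(0).round(1),cv2.minAreaRect(q[:,:2].astype(np.float32)))
    v,u=np.nonzero(org); P=W[v,u]; P=P[np.isfinite(P).all(1)]; P=P[(abs(P[:,1]-370)<60)&(P[:,2]<20)&(P[:,0]<580)]; print(n,"ton",P.mean(0),cv2.minAreaRect(P[:,:2].astype(np.float32)))
o=env.observe(); print(o["tool_pos"],np.round(Ro.from_rotvec(o["tcp_rot"]).as_matrix(),3).tolist())
E
```

```text
wrist -3 18810 [459.4 377.2   4. ] [410.8 322.5  -1.6] [513.9 409.2  10. ] ((462.25927734375, 365.7420654296875), (86.02392578125, 103.00074768066406), 89.21993255615234)
wrist 20 1385 [452.1 379.8  25.8] [446.2 364.9  20.2] [458.  392.9  27.8] ((452.1587219238281, 378.8892517089844), (27.99091911315918, 11.661643981933594), 89.381103515625)
wrist ton [536.75544411 371.42841821   4.66096501] ((523.5032958984375, 368.24755859375), (23.660757064819336, 53.78217315673828), 89.21958923339844)
top -3 403 [474.1 347.2   4.3] [422.7 330.8  -2.5] [515.5 376.1   9.8] ((469.1128845214844, 353.4248352050781), (92.82755279541016, 45.22510528564453), 0.12464280426502228)
top 20 17 [453.9 351.3  25.6] [447.3 347.8  21.5] [457.8 357.6  32.6] ((452.6094665527344, 352.68377685546875), (10.610231399536133, 9.760123252868652), 0.886380672454834)
top ton [525.93072709 370.61588254   3.57067635] ((525.232421875, 371.47833251953125), (51.470428466796875, 26.299406051635742), 2.8999505043029785)
scene -3 817 [457.9 376.1   4.1] [408.8 328.6  -2.2] [518.2 411.1   9.9] ((463.79815673828125, 369.7945251464844), (81.89431762695312, 108.84043884277344), 88.77786254882812)
scene 20 111 [449.4 373.3  25.2] [443.4 350.   20.2] [457.8 394.8  29.4] ((450.565673828125, 372.3607482910156), (44.84545135498047, 14.35131549835205), 89.65717315673828)
scene ton [524.14962596 370.05315626   3.50508105] ((526.1563720703125, 368.7341613769531), (25.185340881347656, 56.90968322753906), 88.40235137939453)
[454.15904699 366.67027431   7.65334211] [[0.001, 1.0, 0.0], [1.0, -0.001, -0.0], [-0.0, 0.0, -1.0]]
```

```bash
python3 - <<'E'
from h import *
o=env.observe(); T=o["tool_pos"]; print(o["time_s"],T,o["opening"])
s=cam("scene"); w=cam("wrist"); t=cam("top")
for n,c in(("s",s),("w",w),("t",t)):
    print(n,[np.round(proj(c,T+[0,0,h])).tolist() for h in(0,19,60)], "cam",np.round(-np.array(c["R"]).T@c["t"]))
W=pts(w); hsv=cv2.cvtColor(w["img"],cv2.COLOR_BGR2HSV); k=(hsv[...,1]<60)&(abs(W[...,0]-454)<40)&(abs(W[...,1]-366)<50)&(W[...,2]>0)&(W[...,2]<120)
P=W[k]
for a in range(0,120,10):
    q=P[(P[:,2]>=a)&(P[:,2]<a+10)]
    if len(q)>10: print(a,len(q),np.percentile(q,2,axis=0).round(),np.percentile(q,98,axis=0).round())
im=np.zeros((480,800,3),np.uint8)
im[:,:400]=cv2.resize(w["img"][180:370,240:400],(400,480),interpolation=cv2.INTER_CUBIC); im[:,400:]=cv2.resize(s["img"][300:372,210:280],(400,480),interpolation=cv2.INTER_CUBIC); cv2.imwrite("pics/m2.png",im)
E
```

```text
7.1 [454.15904699 366.67027431   7.65334211] -0.0029776272990628323
s [[257.0, 340.0], [257.0, 333.0], [256.0, 319.0]] cam [-158.  807.  740.]
w [[320.0, 272.0], [320.0, 287.0], [320.0, 331.0]] cam [454. 439. 190.]
t [[210.0, 288.0], [208.0, 289.0], [204.0, 289.0]] cam [ 465.   83. 1215.]
0 1549 [415. 317.   0.] [493. 416.   2.]
50 463 [442. 372.  52.] [466. 377.  60.]
60 799 [441. 372.  60.] [466. 377.  70.]
70 746 [441. 372.  70.] [461. 377.  80.]
80 912 [438. 355.  80.] [470. 378.  90.]
90 3299 [421. 357.  91.] [486. 379. 100.]
100 8509 [417. 357. 100.] [491. 378. 110.]
110 7992 [416. 358. 110.] [493. 383. 120.]
```

View pics/m2.png

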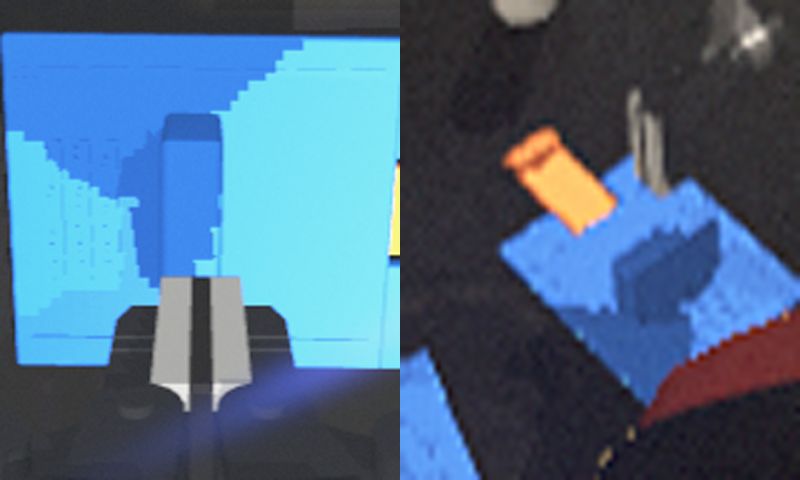

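The wrist depth puts the visible finger ends at z≈52 (wrist crop (200,278)), about 26 mm above the rib. The scene view agrees. So the reported tool z reads about 44 mm below where the finger ends really are. I reopen, centre on the rib and go down 30 mm, then check the height again.

Call:
{"fn": "send_rows", "kwargs": {"increments": [[[0, 0, 0], [0, 0, 0], 0.4], [[1, -0.5, 0], [0, 0, 0], 0.4], [[1, -0.5, 0], [0, 0, 0], 0.4], [[1, -0.5, 0], [0, 0, 0], 0.4], [[1, 0, 0], [0, 0, 0], 0.4], [[0, 0, 5], [0, 0, 0], 0.4], [[0, 0, 5], [0, 0, 0], 0.4], [[0, 0, 5], [0, 0, 0], 0.4], [[0, 0, 5], [0, 0, 0], 0.4], [[0, 0, 5], [0, 0, 0], 0.4], [[0, 0, 5], [0, 0, 0], 0.4], [[0, 0, 0], [0, 0, 0], 0.4]]}}

```text
time_s: 8.45
tool_pos: [452.2, 370.2, -23.2]
tcp_rot: [2.222, 2.22, -0.002]
contact_force: [0.3, 0.1, -0.2]
opening: 0.6
gripper_force: 0.0
```

```bash
cat >> h.py <<'E'
def fing():
    o=env.observe(); T=o["tool_pos"]; w=cam("wrist"); W=pts(w); hsv=cv2.cvtColor(w["img"],cv2.COLOR_BGR2HSV)
    k=(hsv[...,1]<60)&(abs(W[...,0]-T[0])<70)&(abs(W[...,1]-T[1])<14)&(W[...,2]>5+max(T[2]-5,0)); P=W[k]
    print(o["time_s"],T.round(1),o["opening"],o["contact_force"].round(1),"finger min z",np.percentile(P[:,2],[0.1,1,5]) if len(P) else 0)
    return w
E
python3 - <<'E'
from h import *
w=fing()
E
```

```text
8.45 [452.2 370.2 -23.2] 0.5996718933205398 [ 0.3  0.1 -0.2] finger min z [23.32941617 29.89646677 46.24551778]
```

The reported z is now -23 with no contact, and the finger ends are seen at about 23 to 30, which confirms the 44 mm offset. I go down 12 mm more and close.

Call:
{"fn": "send_rows", "kwargs": {"increments": [[[0, 0, 4], [0, 0, 0], 0.4], [[0, 0, 4], [0, 0, 0], 0.4], [[0, 0, 4], [0, 0, 0], 0.4], [[0, 0, 0], [0, 0, 0], 0.6], [[0, 0, 0], [0, 0, 0], 0.8], [[0, 0, 0], [0, 0, 0], 1], [[0, 0, 0], [0, 0, 0], 1], [[0, 0, 0], [0, 0, 0], 1], [[0, 0, 0], [0, 0, 0], 1]], "squeeze": 40}}

```text
time_s: 9.4
tool_pos: [452.8, 370.8, -34.2]
tcp_rot: [2.222, 2.22, 0.001]
contact_force: [0.3, 0.2, 1.6]
opening: 0.133
gripper_force: 40.0
```

Gripped at 11.3 mm opening and 40 N. I lift and move to where the wrist camera can see the box past the held cover.

Call:
{"fn": "send_rows", "kwargs": {"increments": [[[0, 0, -5], [0, 0, 0], 1], [[0, 0, -15], [0, 0, 0], 1], [[0, 0, -25], [0, 0, 0], 1], [[0, 0, -30], [0, 0, 0], 1], [[0, 0, -30], [0, 0, 0], 1], [[0, 0, -30], [0, 0, 0], 1], [[0, 0, -30], [0, 0, 0], 1], [[0, 0, -30], [0, 0, 0], 1], [[0, 0, -30], [0, 0, 0], 1], [[0, 0, -30], [0, 0, 0], 1], [[0, 0, -30], [0, 0, 0], 1], [[0, 0, -15], [0, 0, 0], 1]]}}

```text
time_s: 10.6
tool_pos: [452.9, 371.6, 269.7]
tcp_rot: [2.222, 2.221, 0.007]
contact_force: [0.8, 0.3, -0.2]
opening: 0.133
gripper_force: 39.8
```

Call:
{"fn": "send_rows", "kwargs": {"increments": [[[-13, 6, 0], [0, 0, 0], 1], [[-29, 13, 0], [0, 0, 0], 1], [[-30, 14, 0], [0, 0, 0], 1], [[-30, 14, 0], [0, 0, 0], 1], [[-30, 14, 0], [0, 0, 0], 1], [[-30, 14, 0], [0, 0, 0], 1], [[-30, 14, 0], [0, 0, 0], 1], [[-30, 14, 0], [0, 0, 0], 1], [[-30, 14, 0], [0, 0, 0], 1], [[-30, 14, 0], [0, 0, 0], 1], [[-20, 12, 0], [0, 0, 0], 1], [[-10, 5, 0], [0, 0, 0], 1]]}}

```text
time_s: 11.8
tool_pos: [600.3, 53.6, 264.4]
tcp_rot: [2.228, 2.215, -0.006]
contact_force: [-1.0, 0.3, -0.1]
opening: 0.132
gripper_force: 39.8
```

Call:
{"fn": "send_rows", "kwargs": {"increments": [[[0, 0, 0], [0, 0, 0], 1], [[0, 0, 0], [0, 0, 0], 1], [[0, 0, 0], [0, 0, 0], 1]]}}

```text
time_s: 12.1
tool_pos: [599.4, 60.6, 265.8]
tcp_rot: [-2.218, -2.223, -0.001]
contact_force: [-0.0, 0.9, -1.5]
opening: 0.127
gripper_force: 39.8
```

```bash
python3 - <<'E'
from h import *
w=fing(); cv2.imwrite("pics/w2.png",w["img"]); np.savez("w2.npz",W=pts(w),img=w["img"])
E
```

```text
12.1 [599.4  60.6 265.8] 0.12654637001250563 [-0.   0.9 -1.5] finger min z [310.12091135 318.73739579 342.78932892]
```

View pics/w2.png

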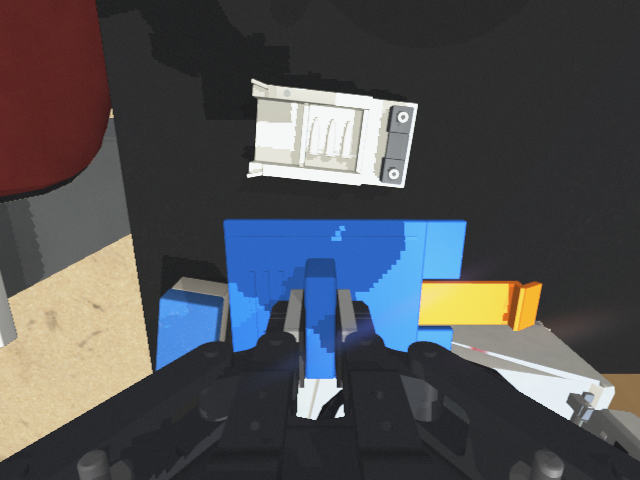

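The wrist view shows the box with its mouth flares at (258,85) and (252,172), and the dark catch at (397,147). The cover is held level, with its tongue at (480,303). Next I measure the box and the held cover.

```bash
python3 - <<'E'
from h import *
d=np.load("w2.npz"); W=d["W"]; hsv=cv2.cvtColor(d["img"],cv2.COLOR_BGR2HSV)
B=W[:215]; k=(B[...,2]>10)&(B[...,2]<70)&(abs(B[...,0]-610)<130)&(abs(B[...,1]-128)<80)
P=B[k]; print(len(P),np.histogram(P[:,2],bins=range(10,72,2)))
for a,b in((47.5,51),(10,70),(38,42.5)):
    q=P[(P[:,2]>a)&(P[:,2]<b)]; print(a,b,len(q),cv2.minAreaRect(q[:,:2].astype(np.float32)))
# box frame trial
r=cv2.minAreaRect(P[:,:2].astype(np.float32)); 
for yaw in(-5.0,-5.5,-6.0,-6.5):
    y=np.deg2rad(yaw); X=np.array([np.cos(y),np.sin(y)]);Y=np.array([-X[1],X[0]])
    s=P[:,:2]@X; t=P[:,:2]@Y
    print(yaw,"s",np.percentile(s,[0,.3,99.7,100]).round(1),"t",np.percentile(t,[.3,99.7]).round(1), [(np.percentile(t[(s>a)&(s<a+20)],[0.5,99.5]).round(1)).tolist() for a in np.arange(s.min()+20,s.max()-20,30)])
hs=hsv; blue=cv2.inRange(hs,(90,110,50),(125,255,255))>0; k=blue&(abs(W[...,1]-60)<60)&(W[...,2]>285); P=W[k]
print(np.histogram(P[:,2],bins=range(284,344,4)))
h0=np.median(P[P[:,2]<316][:,2]); q=P[abs(P[:,2]-h0)<8]; A=np.c_[q[:,:2]-q[:,:2].mean(0),np.ones(len(q))]; print("plate",h0,"slope",np.linalg.lstsq(A,q[:,2],rcond=None)[0],cv2.minAreaRect(q[:,:2].astype(np.float32)),q.min(0),q.max(0))
q2=P[abs(P[:,2]-h0-22)<5]; print("rib",q2.mean(0),q2.min(0),q2.max(0))
org=cv2.inRange(hs,(8,130,120),(28,255,255))>0; P=W[org&(W[...,2]>270)]; print("ton",P.mean(0),P.min(0),P.max(0),cv2.minAreaRect(P[:,:2].astype(np.float32)))
np.save("dummy.npy",0)
E
```

```text
8935 (array([  96,  213,  351,  301,  130,   63,   41,   48,   63, 1142, 1287,
        238,  179,   65,  193,  167,   26,   49,  381, 1855, 1064,  796,
         97,   86,    4,    0,    0,    0,    0,    0]), array([10, 12, 14, 16, 18, 20, 22, 24, 26, 28, 30, 32, 34, 36, 38, 40, 42,
       44, 46, 48, 50, 52, 54, 56, 58, 60, 62, 64, 66, 68, 70]))
47.5 51 2509 ((608.0612182617188, 127.77726745605469), (97.7710952758789, 168.32171630859375), 84.34107208251953)
10 70 8935 ((611.679931640625, 126.09819030761719), (99.95207977294922, 177.3627471923828), 83.85997772216797)
38 42.5 368 ((596.982666015625, 128.32992553710938), (90.96435546875, 147.3794708251953), 84.04496002197266)
-5.0 s [508.7 510.8 686.2 687.6] t [133.  227.5] [[134.6, 226.0], [134.4, 225.5], [133.9, 225.1], [133.5, 224.5], [133.4, 223.9]]
-5.5 s [507.6 509.1 684.5 685.7] t [138.4 232. ] [[139.3, 230.7], [139.3, 230.4], [139.1, 230.3], [138.9, 229.9], [139.2, 229.6]]
-6.0 s [506.4 507.5 682.9 683.7] t [143.3 236.4] [[144.0, 235.4], [144.2, 235.4], [144.3, 235.5], [144.4, 235.4], [144.9, 235.4]]
-6.5 s [504.5 505.8 681.3 6
[... 226 characters left out ...]
84, 288, 292, 296, 300, 304, 308, 312, 316, 320, 324, 328, 332,
       336, 340]))
plate 304.0526924136381 slope [-1.77090192e-03  1.90694449e-04  3.04055968e+02] ((609.15234375, 60.982398986816406), (100.36222076416016, 76.11922454833984), 0.22938650846481323) [558.88507509  22.85539034 299.7503527 ] [659.2649305   99.04025866 312.02289873]
rib [599.51523207  62.96896808 325.93291038] [579.93524783  38.71993383 321.05848098] [618.39321176  83.02387534 331.00388977]
ton [670.45094193  61.0416876  303.71065436] [643.36829712  49.98058201 299.39674185] [695.87386672  71.18685864 309.87120165] ((669.6283569335938, 60.69766616821289), (52.41746139526367, 21.148252487182617), 0.36657851934432983)
```

The box origin is at (598,128) with yaw -5.8°. The held cover's origin is TCP +(9.7, 0.4) with its underside at reported z + 34. I move to just behind the porch, aligned with the rails.

Call:
{"fn": "send_rows", "kwargs": {"increments": [[[8, -12, 0], [0, 0, 1], 1], [[16, -26, 0], [0, 0, 0], 1], [[16, -26, 0], [0, 0, 0], 1], [[16, -26, 0], [0, 0, 0], 1], [[16, -24, 0], [0, 0, 0], 1], [[10, -14, 0], [0, 0, 0], 1], [[0, 0, 0], [0, 0, 2], 1], [[0, 0, 0], [0, 0, 3], 1], [[0, 0, 0], [0, 0, 0], 1], [[0, 0, 0], [0, 0, 0], 1]]}}

```text
time_s: 13.15
tool_pos: [474.6, 142.2, 265.6]
tcp_rot: [2.336, 2.1, 0.0]
contact_force: [-0.4, 0.0, -0.8]
opening: 0.132
gripper_force: 39.7
```

Call:
{"fn": "send_rows", "kwargs": {"increments": [[[0, 0, 10], [0, 0, 0], 1], [[0, 0, 20], [0, 0, 0], 1], [[0, 0, 25], [0, 0, 0], 1], [[0, 0, 25], [0, 0, 0], 1], [[0, 0, 25], [0, 0, 0], 1], [[0, 0, 25], [0, 0, 0], 1], [[0, 0, 25], [0, 0, 0], 1], [[0, 0, 25], [0, 0, 0], 1], [[0, 0, 20], [0, 0, 0], 1], [[0, 0, 10], [0, 0, 0], 1], [[0, 0, 0], [0, 0, 0], 1], [[0, 0, 0], [0, 0, 0], 1]]}}

```text
time_s: 14.35
tool_pos: [474.1, 142.9, 55.9]
tcp_rot: [2.336, 2.101, 0.001]
contact_force: [-0.8, 0.8, -0.3]
opening: 0.131
gripper_force: 39.8
```

Call:
{"fn": "send_rows", "kwargs": {"increments": [[[0, 0, 0], [0, 0, 0], 1], [[0, 0, 0], [0, 0, 0], 1], [[0, 0, 0], [0, 0, 0], 1]]}}

```text
time_s: 14.65
tool_pos: [474.2, 142.8, 56.3]
tcp_rot: [2.335, 2.1, 0.002]
contact_force: [0.3, 1.1, 0.1]
opening: 0.133
gripper_force: 39.8
```

```bash
cat >> h.py <<'E'
def rel():
    o=env.observe(); T=o["tool_pos"]; R=Ro.from_rotvec(o["tcp_rot"]).as_matrix(); y=np.deg2rad(-5.8)
    X=np.array([np.cos(y),np.sin(y)]);Y=np.array([-X[1],X[0]])
    x=R[:2,1]; C=T[:2]+9.7*x+0.4*np.array([-x[1],x[0]]); d=C-[598,128]
    f=o["contact_force"]
    print(o["time_s"],"cover in box",(d@X).round(1),(d@Y).round(1),(T[2]+34.2).round(1),"yaw",(np.rad2deg(np.arctan2(x[1],x[0]))+.2+5.8).round(2),"tilt",np.round(np.rad2deg(R[2,:2]),2),"F",(f[:2]@X).round(1),(f[:2]@Y).round(1),f[2].round(1),"TCP",T.round(1))
E
python3 - <<'E'
from h import *
rel(); w=cam("wrist"); W=pts(w); np.savez("w3.npz",W=W,img=w["img"]); cv2.imwrite("pics/w3.png",w["img"])
E
```

```text
14.65 cover in box -114.9 2.5 90.5 yaw -0.07 tilt [0.03 0.07] F 0.2 1.1 0.1 TCP [474.2 142.8  56.3]
```

View pics/w3.png

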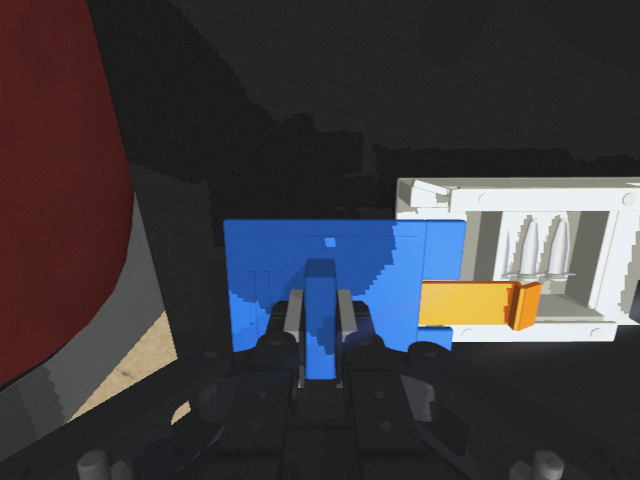

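The view shows the cover squarely behind the box, with the tongue pointing between the lips. The +y lip is at row ~198 and the -y lip at ~330. I use the depth here to refine the sideways offset.

```bash
cat >> h.py <<'E'
def lat(W,img):
    hsv=cv2.cvtColor(img,cv2.COLOR_BGR2HSV); y=np.deg2rad(-5.8); X=np.array([np.cos(y),np.sin(y)]);Y=np.array([-X[1],X[0]])
    D=W[...,:2]-[598,128]; s=D@X; t=D@Y; z=W[...,2]
    k=(hsv[...,1]<70)&(z>46.5)&(z<51.5)&(s>-48)&(s<60)&(abs(t)<60)
    for a in range(-48,60,12):
        q=t[k&(s>a)&(s<a+12)]
        for sg in(1,-1):
            p=q[q*sg>0]
            if len(p)>30: print(a,sg,"lip t",np.percentile(p,[2,50,98]).round(1),len(p),end=" | ")
    print("\nlip z",np.median(z[k]))
    b=(cv2.inRange(hsv,(90,110,50),(125,255,255))>0)&(z>30)&(abs(t)<60)&(s<-30)
    h=np.median(z[b]); b&=abs(z-h)<3; r=cv2.minAreaRect(np.c_[s[b],t[b]].astype(np.float32)); print("plate top",h,r, "s",s[b].min(),s[b].max())
    g=(cv2.inRange(hsv,(8,130,120),(28,255,255))>0)&(z>30)&(s<60); print("tongue t",cv2.minAreaRect(np.c_[s[g],t[g]].astype(np.float32)))
E
python3 - <<'E'
from h import *
d=np.load("w3.npz"); lat(d["W"],d["img"])
E
```

```text
-48 1 lip t [33.8 40.4 46.1] 539 | -48 -1 lip t [-45.2 -39.1 -34.1] 316 | -36 1 lip t [34.4 40.4 46.1] 513 | -36 -1 lip t [-45.1 -39.5 -34.4] 335 | -24 1 lip t [34.4 40.3 46. ] 519 | -24 -1 lip t [-45.2 -39.8 -34.3] 328 | -12 1 lip t [34.3 40.2 46. ] 519 | -12 -1 lip t [-45.2 -41.  -36. ] 259 | 0 1 lip t [34.2 40.2 46. ] 519 | 0 -1 lip t [-45.4 -38.7 -33.2] 403 | 12 1 lip t [34.2 40.3 46. ] 530 | 12 -1 lip t [-45.3 -38.6 -33. ] 413 | 24 1 lip t [34.2 40.2 46.1] 555 | 24 -1 lip t [-45.5 -38.8 -33.1] 417 | 36 1 lip t [34.  39.8 46.1] 361 | 36 -1 lip t [-45.4 -38.5 -33. ] 398 | 48 -1 lip t [-44.7 -38.1 -33.4] 49 | 
lip z 49.167121071357776
plate top 94.78053265497364 ((-114.95901489257812, 2.739654541015625), (75.40475463867188, 100.04914093017578), 89.54289245605469) s -165.11447877948865 -64.77291042183147
tongue t ((-31.804035186767578, -5.278572082519531), (33.55189514160156, 102.38212585449219), 72.87901306152344)
```

The lateral error is 2.3 mm. I correct it and descend, slowly near the porch.

Call:
{"fn": "send_rows", "kwargs": {"increments": [[[-1.2, 0, 4], [0, 0, 0], 1], [[-1.1, 0, 8], [0, 0, 0], 1], [[0, 0, 10], [0, 0, 0], 1], [[0, 0, 10], [0, 0, 0], 1], [[0, 0, 8], [0, 0, 0], 1], [[0, 0, 4], [0, 0, 0], 1], [[0, 0, 2], [0, 0, 0], 1], [[0, 0, 0], [0, 0, 0], 1], [[0, 0, 0], [0, 0, 0], 1], [[0, 0, 0], [0, 0, 0], 1]]}}

```text
time_s: 15.7
tool_pos: [473.7, 140.5, 10.0]
tcp_rot: [2.336, 2.101, 0.001]
contact_force: [-0.4, 0.4, -0.2]
opening: 0.13
gripper_force: 39.8
```

```bash
python3 - <<'E'
from h import *
rel(); w=cam("wrist"); lat(pts(w),w["img"])
E
```

```text
15.7 cover in box -115.2 0.2 44.2 yaw -0.06 tilt [0.02 0.03] F -0.5 0.4 -0.2 TCP [473.7 140.5  10. ]
-48 1 lip t [34.3 40.5 46.1] 900 | -48 -1 lip t [-40.1 -34.8 -32.6] 336 | -36 1 lip t [34.4 40.5 46.1] 882 | -36 -1 lip t [-45.1 -37.8 -32.9] 600 | -24 1 lip t [34.3 40.4 46. ] 894 | -24 -1 lip t [-45.3 -38.2 -33. ] 627 | -12 1 lip t [34.2 40.4 46.1] 897 | -12 -1 lip t [-45.2 -38.3 -33. ] 648 | 0 1 lip t [34.  39.5 46.1] 326 | 0 -1 lip t [-45.4 -38.3 -33. ] 650 | 12 -1 lip t [-45.1 -38.2 -33. ] 611 | 
lip z 49.109648462104204
plate top 48.46137950686823 ((-115.19314575195312, 0.0279693603515625), (76.1084976196289, 100.23938751220703), 89.61151885986328) s -165.33417573774483 -64.88566890633143
tongue t ((-49.19988250732422, -1.7320384979248047), (28.53649139404297, 65.41917419433594), 80.05631256103516)
```

Call:
{"fn": "send_rows", "kwargs": {"increments": [[[0.4, 0, 1], [0, 0, -0.3], 1], [[0, 0, 1], [0, 0, 0], 1], [[0, 0, 0.5], [0, 0, 0], 1], [[0, 0, 0.5], [0, 0, 0], 1], [[0, 0, 0.5], [0, 0, 0], 1], [[0, 0, 0], [0, 0, 0], 1], [[0, 0, 0], [0, 0, 0], 1]]}}

```text
time_s: 16.45
tool_pos: [473.6, 140.8, 6.2]
tcp_rot: [2.33, 2.107, -0.0]
contact_force: [-0.4, 0.4, -1.4]
opening: 0.128
gripper_force: 39.8
```

Call:
{"fn": "send_rows", "kwargs": {"increments": [[[0, 0, 0.5], [0, 0, 0], 1], [[0, 0, 0], [0, 0, 0], 1], [[0, 0, 0], [0, 0, 0], 1]]}}

```text
time_s: 16.75
tool_pos: [473.6, 140.8, 5.7]
tcp_rot: [2.33, 2.107, 0.0]
contact_force: [0.4, -0.6, 0.6]
opening: 0.13
gripper_force: 39.8
```

```bash
python3 - <<'E'
from h import *
rel(); w=cam("wrist"); lat(pts(w),w["img"])
E
```

```text
16.75 cover in box -115.3 0.6 39.9 yaw 0.24 tilt [-0.    0.01] F 0.5 -0.6 0.6 TCP [473.6 140.8   5.7]
-48 1 lip t [34.2 40.6 46.1] 966 | -48 -1 lip t [-38.2 -34.2 -32.7] 203 | -36 1 lip t [34.2 40.3 46.1] 918 | -36 -1 lip t [-44.3 -37.  -32.9] 562 | -24 1 lip t [34.2 40.4 46.1] 951 | -24 -1 lip t [-45.1 -38.4 -33. ] 668 | -12 1 lip t [34.3 40.2 46.1] 924 | -12 -1 lip t [-45.2 -38.2 -33. ] 653 | 0 1 lip t [34.  36.6 44.9] 52 | 0 -1 lip t [-45.2 -38.3 -32.9] 671 | 12 -1 lip t [-45.5 -38.8 -33. ] 481 | 
lip z 49.08782490739327
plate top 44.18578167594772 ((-115.23239135742188, 0.6531181335449219), (100.47357940673828, 75.63268280029297), 0.05314435064792633) s -165.49924969204903 -65.01626350461717
tongue t ((-50.63087463378906, -0.3263092041015625), (24.752662658691406, 62.12578582763672), 84.92723846435547)
```

Aligned: underside ≈40, yaw 0.05°, y within 0.2 mm. I slide in gently, checking the force as it goes.

Call:
{"fn": "send_rows", "kwargs": {"increments": [[[0, 2, 0], [0, 0, 0], 1], [[0, 2, 0], [0, 0, 0], 1], [[0, 2, 0], [0, 0, 0], 1], [[0, 2, 0], [0, 0, 0], 1], [[0, 2, 0], [0, 0, 0], 1], [[0, 2, 0], [0, 0, 0], 1]]}}

```text
time_s: 17.4
tool_pos: [485.7, 139.6, 5.7]
tcp_rot: [2.33, 2.107, 0.0]
contact_force: [-1.9, -0.1, 0.5]
opening: 0.127
gripper_force: 40.0
```

Call:
{"fn": "send_rows", "kwargs": {"increments": [[[0, 2, 0], [0, 0, 0], 1], [[0, 2, 0], [0, 0, 0], 1], [[0, 2, 0], [0, 0, 0], 1], [[0, 2, 0], [0, 0, 0], 1]]}}

```text
time_s: 17.8
tool_pos: [493.6, 138.8, 5.7]
tcp_rot: [2.33, 2.107, 0.0]
contact_force: [-0.8, 0.3, 2.4]
opening: 0.134
gripper_force: 40.1
```

```bash
python3 - <<'E'
from h import *
rel()
E
```

```text
17.8 cover in box -95.2 0.6 39.9 yaw 0.25 tilt [-0.  0.] F -0.9 0.2 2.4 TCP [493.6 138.8   5.7]
```

Call:
{"fn": "send_rows", "kwargs": {"increments": [[[0, 2, -0.2], [0, 0, 0], 1], [[0, 2, 0], [0, 0, 0], 1], [[0, 2, 0], [0, 0, 0], 1], [[0, 2, 0], [0, 0, 0], 1], [[0, 2, 0], [0, 0, 0], 1], [[0, 0, 0], [0, 0, 0], 1]]}}

```text
time_s: 18.4
tool_pos: [503.8, 137.7, 5.8]
tcp_rot: [2.33, 2.107, 0.0]
contact_force: [0.5, 0.1, -0.4]
opening: 0.132
gripper_force: 39.8
```

```bash
python3 - <<'E'
from h import *
rel()
E
```

```text
18.4 cover in box -85.0 0.5 40.0 yaw 0.22 tilt [0.   0.02] F 0.4 0.1 -0.4 TCP [503.8 137.7   5.8]
```

Call:
{"fn": "send_rows", "kwargs": {"increments": [[[0, 3, 0], [0, 0, 0], 1], [[0, 3, 0], [0, 0, 0], 1], [[0, 3, 0], [0, 0, 0], 1], [[0, 3, 0], [0, 0, 0], 1], [[0, 3, 0], [0, 0, 0], 1], [[0, 3, 0], [0, 0, 0], 1], [[0, 0, 0], [0, 0, 0], 1]]}}

```text
time_s: 19.1
tool_pos: [521.9, 135.9, 5.9]
tcp_rot: [2.33, 2.106, 0.001]
contact_force: [-0.0, 0.2, -1.4]
opening: 0.126
gripper_force: 39.8
```

```bash
python3 - <<'E'
from h import *
rel()
E
```

```text
19.1 cover in box -66.8 0.6 40.1 yaw 0.22 tilt [0.01 0.03] F -0.0 0.2 -1.4 TCP [521.9 135.9   5.9]
```

Call:
{"fn": "send_rows", "kwargs": {"increments": [[[0, 3, 0], [0, 0, 0], 1], [[0, 3, 0], [0, 0, 0], 1], [[0, 3, 0], [0, 0, 0], 1], [[0, 3, 0], [0, 0, 0], 1], [[0, 3, 0], [0, 0, 0], 1], [[0, 3, 0], [0, 0, 0], 1], [[0, 0, 0], [0, 0, 0], 1]]}}

```text
time_s: 19.8
tool_pos: [539.8, 134.1, 5.9]
tcp_rot: [2.33, 2.106, 0.001]
contact_force: [-0.2, 0.2, -0.6]
opening: 0.131
gripper_force: 39.8
```

Call:
{"fn": "send_rows", "kwargs": {"increments": [[[0, 3, 0], [0, 0, 0], 1], [[0, 3, 0], [0, 0, 0], 1], [[0, 3, 0], [0, 0, 0], 1], [[0, 3, 0], [0, 0, 0], 1], [[0, 2, 0], [0, 0, 0], 1], [[0, 0, 0], [0, 0, 0], 1]]}}

```text
time_s: 20.4
tool_pos: [553.6, 132.7, 5.9]
tcp_rot: [2.33, 2.107, 0.001]
contact_force: [0.1, -0.4, -0.3]
opening: 0.13
gripper_force: 39.8
```

```bash
python3 - <<'E'
from h import *
rel(); w=cam("wrist"); W=pts(w); cv2.imwrite("pics/w4.png",w["img"]); hsv=cv2.cvtColor(w["img"],cv2.COLOR_BGR2HSV); y=np.deg2rad(-5.8); X=np.array([np.cos(y),np.sin(y)]);Y=np.array([-X[1],X[0]])
D=W[...,:2]-[598,128]; s=D@X; t=D@Y; z=W[...,2]; 
k=(hsv[...,1]<80)&(hsv[...,2]<130)&(z>50)&(z<54)&(s>40)&(s<110)&(abs(t)<45)
print("catch",k.sum(),np.percentile(s[k],[1,5,50,95,99]) if k.sum() else "",np.median(z[k]) if k.sum() else "")
g=(cv2.inRange(hsv,(8,130,120),(28,255,255))>0)&(z>30)&(s<110); print("tongue",s[g].max(),t[g].mean(),z[g].max())
E
```

```text
20.4 cover in box -34.9 0.6 40.1 yaw 0.23 tilt [0.   0.02] F 0.1 -0.4 -0.3 TCP [553.6 132.7   5.9]
catch 1769 [70.93442924 71.30885379 72.62638393 85.26931449 92.30440034] 51.700392968787
tongue 51.59117464395359 0.4370435344063486 49.84047927160242
```

View pics/w4.png

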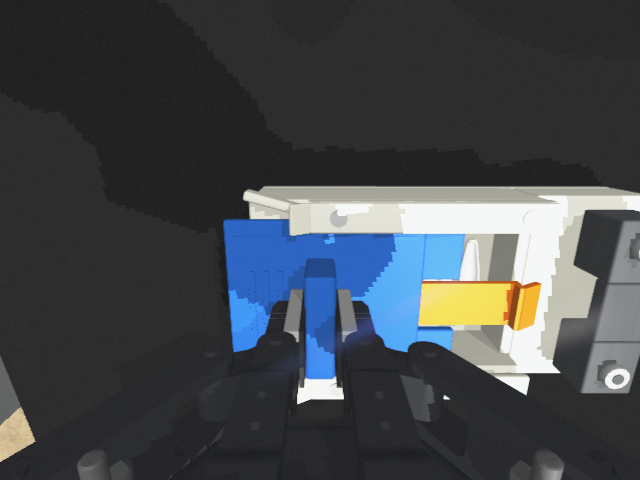

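The cover is in the rails, with the tongue tip at (525,305). The catch's near face is at about x=71, so the stop should be near x≈21 and the click near 19. I advance to about -10.

Call:
{"fn": "send_rows", "kwargs": {"increments": [[[0, 3, 0], [0, 0, 0], 1], [[0, 3, 0], [0, 0, 0], 1], [[0, 3, 0], [0, 0, 0], 1], [[0, 3, 0], [0, 0, 0], 1], [[0, 3, 0], [0, 0, 0], 1], [[0, 3, 0], [0, 0, 0], 1], [[0, 3, 0], [0, 0, 0], 1], [[0, 3, 0], [0, 0, 0], 1]]}}

```text
time_s: 21.25
tool_pos: [577.3, 130.3, 5.9]
tcp_rot: [2.33, 2.107, -0.0]
contact_force: [-0.6, -0.6, -1.0]
opening: 0.128
gripper_force: 39.8
```

Call:
{"fn": "send_rows", "kwargs": {"increments": [[[0, 1, 0], [0, 0, 0], 1], [[0, 1, 0], [0, 0, 0], 1], [[0, 1, 0], [0, 0, 0], 1], [[0, 1, 0], [0, 0, 0], 1], [[0, 1, 0], [0, 0, 0], 1]]}}

```text
time_s: 21.75
tool_pos: [581.5, 129.9, 5.9]
tcp_rot: [-2.33, -2.107, 0.001]
contact_force: [-2.2, -0.7, 1.4]
opening: 0.128
gripper_force: 40.0
```

Call:
{"fn": "send_rows", "kwargs": {"increments": [[[0, 1, 0], [0, 0, 0], 1], [[0, 1, 0], [0, 0, 0], 1], [[0, 1, 0], [0, 0, 0], 1], [[0, 1, 0], [0, 0, 0], 1], [[0, 1, 0], [0, 0, 0], 1]]}}

```text
time_s: 22.25
tool_pos: [587.3, 129.4, 5.9]
tcp_rot: [2.33, 2.107, 0.001]
contact_force: [-1.4, 0.9, -0.1]
opening: 0.133
gripper_force: 39.7
```

```bash
python3 - <<'E'
from h import *
rel()
E
```

```text
22.25 cover in box -1.1 0.7 40.1 yaw 0.26 tilt [0.01 0.03] F -1.5 0.7 -0.1 TCP [587.3 129.4   5.9]
```

Call:
{"fn": "send_rows", "kwargs": {"increments": [[[0, 1, 0], [0, 0, 0], 1], [[0, 1, 0], [0, 0, 0], 1], [[0, 1, 0], [0, 0, 0], 1], [[0, 1, 0], [0, 0, 0], 1], [[0, 1, 0], [0, 0, 0], 1], [[0, 1, 0], [0, 0, 0], 1]]}}

```text
time_s: 22.85
tool_pos: [593.1, 128.7, 5.9]
tcp_rot: [2.33, 2.107, 0.0]
contact_force: [-1.3, 0.3, 0.4]
opening: 0.128
gripper_force: 39.9
```

Call:
{"fn": "send_rows", "kwargs": {"increments": [[[0, 1, 0], [0, 0, 0], 1], [[0, 1, 0], [0, 0, 0], 1], [[0, 1, 0], [0, 0, 0], 1], [[0, 1, 0], [0, 0, 0], 1], [[0, 1, 0], [0, 0, 0], 1]]}}

```text
time_s: 23.35
tool_pos: [598.0, 128.3, 5.9]
tcp_rot: [2.33, 2.107, -0.0]
contact_force: [-1.4, 0.5, 0.1]
opening: 0.132
gripper_force: 39.9
```

Call:
{"fn": "send_rows", "kwargs": {"increments": [[[0, 1, 0], [0, 0, 0], 1], [[0, 1, 0], [0, 0, 0], 1], [[0, 1, 0], [0, 0, 0], 1]]}}

```text
time_s: 23.65
tool_pos: [601.0, 128.0, 5.9]
tcp_rot: [2.33, 2.107, -0.0]
contact_force: [-2.0, -0.3, 0.1]
opening: 0.129
gripper_force: 39.9
```

```bash
python3 - <<'E'
from h import *
rel(); w=cam("wrist"); W=pts(w); hsv=cv2.cvtColor(w["img"],cv2.COLOR_BGR2HSV); y=np.deg2rad(-5.8); X=np.array([np.cos(y),np.sin(y)]);Y=np.array([-X[1],X[0]])
D=W[...,:2]-[598,128]; s=D@X; t=D@Y; z=W[...,2]
k=(hsv[...,1]<80)&(hsv[...,2]<130)&(z>50.5)&(z<54)&(s>40)&(s<110)&(abs(t)<45)
print("catch top s",np.percentile(s[k],[1,5,50,95,99]))
b=(cv2.inRange(hsv,(90,110,50),(125,255,255))>0)&(z>42)&(z<46)&(s<80)&(abs(t)<30); print("plate lead edge s",np.percentile(s[b],[99,99.9,100]),"trail",np.percentile(s[b],[0,.1,1]))
E
```

```text
23.65 cover in box 12.7 0.7 40.1 yaw 0.25 tilt [-0.  0.] F -2.0 -0.5 0.1 TCP [601.  128.    5.9]
catch top s [71.33311501 71.60155705 76.2355055  90.9458184  93.23565582]
plate lead edge s [61.18112235 62.2362075  62.94644904] trail [-37.17828216 -36.78087301 -36.11253599]
```

The gap to the legs is about 8 mm. I go slower from here.

Call:
{"fn": "send_rows", "kwargs": {"increments": [[[0, 1, 0], [0, 0, 0], 1], [[0, 1, 0], [0, 0, 0], 1], [[0, 1, 0], [0, 0, 0], 1], [[0, 1, 0], [0, 0, 0], 1]]}}

```text
time_s: 24.1
tool_pos: [605.0, 127.6, 5.9]
tcp_rot: [2.33, 2.107, -0.0]
contact_force: [-0.9, 0.0, 0.3]
opening: 0.131
gripper_force: 39.9
```

Call:
{"fn": "send_rows", "kwargs": {"increments": [[[0, 0.5, 0], [0, 0, 0], 1], [[0, 0.5, 0], [0, 0, 0], 1]]}}

```text
time_s: 24.3
tool_pos: [606.0, 127.5, 5.9]
tcp_rot: [2.33, 2.107, 0.0]
contact_force: [-1.4, -0.0, -0.4]
opening: 0.129
gripper_force: 39.8
```

Call:
{"fn": "send_rows", "kwargs": {"increments": [[[0, 0.5, 0], [0, 0, 0], 1], [[0, 0.5, 0], [0, 0, 0], 1]]}}

```text
time_s: 24.5
tool_pos: [606.9, 127.3, 5.9]
tcp_rot: [2.33, 2.107, -0.0]
contact_force: [-1.3, -0.0, -0.0]
opening: 0.131
gripper_force: 39.8
```

```bash
python3 - <<'E'
from h import *
rel()
E
```

```text
24.5 cover in box 18.6 0.6 40.1 yaw 0.25 tilt [-0. -0.] F -1.3 -0.2 -0.0 TCP [606.9 127.3   5.9]
```

Call:
{"fn": "send_rows", "kwargs": {"increments": [[[0, 0.4, 0], [0, 0, 0], 1], [[0, 0, 0], [0, 0, 0], 1]]}}

```text
time_s: 24.7
tool_pos: [607.4, 127.3, 5.9]
tcp_rot: [2.33, 2.107, 0.0]
contact_force: [-1.3, 0.8, -0.7]
opening: 0.127
gripper_force: 39.8
```

Call:
{"fn": "send_rows", "kwargs": {"increments": [[[0, 0.4, 0], [0, 0, 0], 1], [[0, 0, 0], [0, 0, 0], 1]]}}

```text
time_s: 24.9
tool_pos: [608.5, 127.2, 6.0]
tcp_rot: [2.33, 2.106, 0.002]
contact_force: [-0.1, -1.3, -0.6]
opening: 0.133
gripper_force: 39.8
```

```bash
cat >> h.py <<'E'
def ton():
    rel(); y=np.deg2rad(-5.8); X=np.array([np.cos(y),np.sin(y)]);Y=np.array([-X[1],X[0]])
    w=cam("wrist"); W=pts(w); hsv=cv2.cvtColor(w["img"],cv2.COLOR_BGR2HSV)
    D=W[...,:2]-[598,128]; s=D@X; t=D@Y; z=W[...,2]; g=(cv2.inRange(hsv,(8,130,120),(28,255,255))>0)&(z>30)&(s>40)&(s<120)&(abs(t-.4)<12)
    q=g&(s<72); A=np.c_[s[q],np.ones(q.sum())]; print("tongue slope",np.linalg.lstsq(A,z[q],rcond=None)[0][0].round(4),"visible beyond beam",(g&(s>88)).sum(), z[g&(s>88)].max() if (g&(s>88)).any() else "")
    b=(cv2.inRange(hsv,(90,110,50),(125,255,255))>0)&(z>42)&(z<46)&(s<80)&(abs(t)<30); print("lead",np.percentile(s[b],99.9))
E
python3 - <<'E'
from h import *
ton()
E
```

```text
24.9 cover in box 20.2 0.7 40.2 yaw 0.23 tilt [0.01 0.08] F 0.0 -1.3 -0.6 TCP [608.5 127.2   6. ]
tongue slope 0.03 visible beyond beam 735 50.47411239784505
lead 69.86683180551825
```

The force dropped to 0, the cover jumped forward about 1 mm, and the tooth shows behind the beam at full height, so it has clicked. I release part-way and lift.

Call:
{"fn": "send_rows", "kwargs": {"increments": [[[0, 0, 0], [0, 0, 0], 0.75], [[0, 0, 0], [0, 0, 0], 0.65], [[0, 0, 0], [0, 0, 0], 0.55], [[0, 0, 0], [0, 0, 0], 0.55], [[0, 0, 0], [0, 0, 0], 0.55], [[0, 0, -2], [0, 0, 0], 0.55], [[0, 0, -5], [0, 0, 0], 0.55], [[0, 0, -10], [0, 0, 0], 0.55], [[0, 0, -15], [0, 0, 0], 0.55], [[0, 0, -20], [0, 0, 0], 0.55], [[0, 0, -20], [0, 0, 0], 0.55], [[0, 0, -20], [0, 0, 0], 0.55]]}}

```text
time_s: 26.15
tool_pos: [608.0, 127.5, 100.1]
tcp_rot: [2.33, 2.107, 0.002]
contact_force: [0.6, -0.4, -0.7]
opening: 0.451
gripper_force: 0.0
```

Call:
{"fn": "send_rows", "kwargs": {"increments": [[[0, 0, -15], [0, 0, 0], 0.55], [[0, 0, -5], [0, 0, 0], 0.55], [[0, 0, 0], [0, 0, 0], 0.55], [[0, 0, 0], [0, 0, 0], 0.55]]}}

```text
time_s: 26.55
tool_pos: [607.1, 126.9, 117.3]
tcp_rot: [-2.33, -2.107, 0.002]
contact_force: [-0.5, 0.3, -0.2]
opening: 0.448
gripper_force: 0.0
```

```bash
python3 - <<'E'
from h import *
ton(); w=cam("wrist"); cv2.imwrite("pics/w5.png",w["img"])
y=np.deg2rad(-5.8); X=np.array([np.cos(y),np.sin(y)]);Y=np.array([-X[1],X[0]]); W=pts(w); hsv=cv2.cvtColor(w["img"],cv2.COLOR_BGR2HSV)
D=W[...,:2]-[598,128]; s=D@X; t=D@Y; z=W[...,2]; b=(cv2.inRange(hsv,(90,110,50),(125,255,255))>0)&(z>30)&(abs(s)<90)&(abs(t)<50)
print("z",np.median(z[b]),"plate s",np.percentile(s[b],[.1,99.9]),"t",np.percentile(t[b],[.5,99.5]))
g=(cv2.inRange(hsv,(8,130,120),(28,255,255))>0)&(abs(t)<12)&(s>40)&(s<120)
for a in range(50,112,4):
    q=z[g&(s>=a)&(s<a+4)]
    if len(q)>5: print(a,len(q),np.median(q).round(1),end="; ")
E
```

```text
26.55 cover in box 18.9 0.3 151.5 yaw 0.25 tilt [-0.04 -0.06] F -0.5 0.2 -0.2 TCP [607.1 126.9 117.3]
tongue slope 0.126 visible beyond beam 323 49.85410174100663
lead 69.62022614176719
z 44.20768232388323 plate s [-29.33790059  71.99647558] t [-34.60045353  36.76548992]
54 12 42.1; 62 6 41.9; 66 64 43.0; 70 124 43.2; 94 82 48.0; 98 126 46.1; 102 112 43.9;
```

View pics/w5.png

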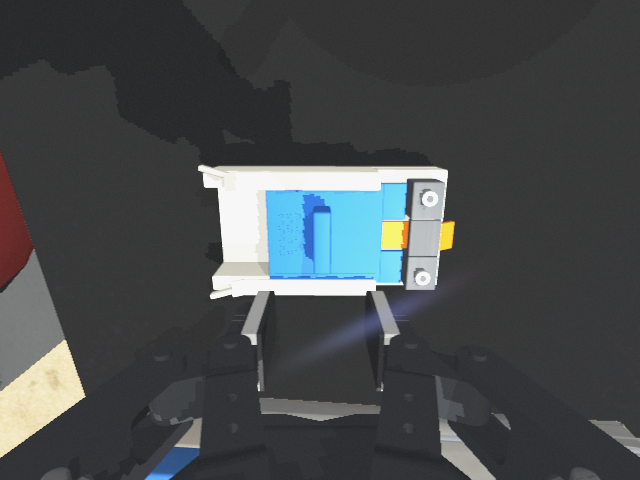

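The wrist view shows the cover in the rails, the tooth up behind the catch at (446,236) with its top at z≈48 (relaxed), and the gripper clear of everything. I hand in.

```bash
python3 -c "
from bench import env
print(env.job_done())"
```

```text
the job is handed in; nothing more can be done
None
```

The cover is in the rails with its tongue clicked up behind the catch and the gripper clear; I handed the job in at about 27 s without seeing a verdict.

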